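# Draw the roaster's duct flange into line with a drift pin

### The job

Take the red-handled drift pin out of its wooden block and drive it, tapered end first, down through the empty pin hole of the aluminium duct flange and the hole of the fixed blue plate hidden under it, which is out of line by several millimetres to some side, so that it draws the two holes into line; leave it there upright and fully home, its collar flat on the aluminium flange. Feel your way in and never force it: keep the push on the flanges under 35 N. Leave everything else on the bench where it stands.

Things in the scene. Friction and masses are not known exactly. Their poses are not given: they have to be found in the camera images.
- pin: steel drift pin, 220 g, upright in its block, tip 12 mm above the bench. Origin: centre of its lower tip; z up the pin. From the tip: taper from 6 mm diameter at z=0 to 16 mm at z=32 mm, plain 16 mm shank to z=56, collar 28 mm wide to z=62, red handle 22 mm in diameter from z=62 to 112. Grip the handle from above; lifting it 60 mm straight up clears the block
- block: fixed beech block, 110 x 90 x 68 mm tall, with a 22 mm hole through its centre that loosely holds the pin; origin at the centre of its underside
- stand: fixed base of the duct joint, steel plate 125 x 215 x 8 mm; origin: centre of its underside on the bench, z up. On it a fixed stack: steel flange with a 42 mm opening, blue locating plate 47 mm square and 10 mm thick over that opening (top 68 mm above the bench), then the aluminium flange, 110 x 205 x 8 mm, long along y, top at 77 mm, spigot 64 mm wide and 12 mm tall on it. Free room below the pin holes
- nominal (a point): the middle of the blue locating plate, at its top face (68 mm above the bench; stand x=0, y=-66 mm). That plate is fixed, but was set at an unknown angle: its 17 mm pin hole has its centre 8.3 mm from this point in ANY direction. It is not measured; covered by the aluminium flange, it shows at most as a dark crescent through the upper hole
- upper_hole (a point): centre of the aluminium flange's 17 mm pin hole at its top face, 77 mm above the bench. Starts within 1 mm of straight above the nominal point. Four clips (at y = 0 and 80 mm, tops at 88 mm) nip this flange: 5 to 7 N sideways at the hole slides it up to 14 mm any way, turning a little, and it stays. With the pin home, its tip is 56 mm below this point, 21 mm above the bench
- bolt_a: loose M10 hex bolt standing on its head, 22 mm across, 38 mm tall; bystander
- bolt_b: second such bolt; bystander
- mug: blue enamel mug, 84 mm wide, 90 mm tall; bystander
- tin: dark coffee tin, 90 mm wide, 120 mm tall; bystander
- mallet: wooden mallet lying down, about 280 mm long; bystander
- stamp: dark turned-wood wax stamp, 26 mm wide, 83 mm tall; bystander
- wrench: steel wrench lying flat; bystander
- gasket: flat black rubber ring, 72 mm wide, 5 mm thick; bystander

How it is judged:
By the outcome, as a careful person would: the job done as asked, in the order asked, and still so for the second after the job is handed in, with the robot touching nothing.
It also fails if it takes over 72 s, if anything falls off the work surface, if the arm or the gripper's body presses on something with over 40 N, if the wrist force passes 120 N, or if a joint passes its speed limit or range.

### The arm

A 7-joint arm with a two-finger parallel gripper is mounted at the origin on the work surface. World frame = base frame: x ahead of the robot, y to its left, z up, the work surface at z = 0. Lengths are in m, angles in rad, forces in N, time in s.
With the tool pointing down it reaches from about 0.425 to 1.025 m from the base axis. Payload 3.6 kg.
Tool frame: the origin (TCP) lies at the very end of the fingers, on their centre line; the grasp point (between the pads) lies 19 mm behind it; z points along the fingers, y is the direction in which the jaws open and shut (so a half turn about z gives the same grasp; the last joint's range is limited). The gripper opens to 85 mm and grips with 20 to 120 N. Pads are 22 mm wide; open, the fingers measure 114 mm over their backs; the gripper's body (76 mm by 85 mm) begins 54 mm behind the grasp point. The pads swing forward as they close: fully open they stand 13 mm farther back than shut.
Start: joints at [1.075, 0.591, 0.048, 1.609, -0.033, 0.943, -0.034], TCP at [0.284, -0.667, 0.231] pointing down, gripper open.
Joint ranges: [-2.69, 2.69], [-0.47, 2.24], [-1.27, 1.36], [0.19, 2.51], [-1.53, 4.68], [0.08, 2.07], [-3.09, 3.09]. Speed limits (rad/s): [2.57, 2.57, 3.14, 3.14, 3.14, 3.14, 3.14].

### API

Orientations are given as a unit quaternion [x, y, z, w].
In Python, from plant import ctrl gives the robot as it stands.
- The arm moves only by the tool drive_tool, never from a script. Its argument "targets" is a list of rows, each a list of 7 numbers: the shift along the tool's x, y, z in mm, then the turn, a rotation vector about the tool's x, y, z in degrees, then the finger opening in mm, from 0 to 85.4. A call has 1 to 12 rows; each row is the pose to reach, as a shift and turn from the pose measured when the call began, along the tool's axes at that moment; what a row does not reach only later rows make up. A row lasts 1/8 s, in which the tool goes at most 62.5 mm and 10.7 degrees, less where a joint would pass 70% of its speed; a pose out of reach is approached as far as the arm can. A call with a gripper value outside its range is refused whole. The fingers move at their own pace and stop on an object; the grip force is fixed at half the most. Time passes only in rows, so rows that repeat a pose let the fingers close. It gives the time, the measured TCP pose, the force and the opening at its end, in the units of the state.
- ctrl.read_state(): the state, without advancing time (a new reading comes with each control period).
- ctrl.get_image(name): name is "scene" or "top" or "wrist"; returns the picture (420x560x3 uint8, red, green, blue); there is no depth.
- ctrl.camera_model(name): a dict with "intrinsics" (3x3 intrinsics, pixels), "dist" ([k1, k2, p1, p2, k3] as OpenCV has them; the pictures are not rectified), "R" (3x3) and "t" (3): a world point X has camera coordinates R X + t. Camera axes: x right, y down, z forward; pixel columns grow to the right and rows downward; lengths in m; the calibration is good to about 2 mm. A picture is of the moment at which its call begins: read the wrist's pose just before it. camera_model takes no time and is no camera call; for the wrist camera it gives the pose at the moment of the call.
- ctrl.sign_off(): hands the job in, once; it reports no verdict.
The state is a dict: "time_s": time; "joint_pos": joint angles; "qd": joint speeds; "joint_efforts": joint torques, N m; "ee_pos": TCP position; "tcp_rot": TCP orientation; "contact_force": force on the tool from outside, world axes, zero at the start; "moment": the same for the moment, N m; "finger_gap": opening from 0.0 (shut) to 1.0 (fully open).
Only numpy, scipy, OpenCV 4.12 (cv2) and the standard library are available. Lean on these libraries where they do the work, as an engineer would, in place of code of your own. Each camera call takes 0.05 s, during which the arm holds its last target. There are 200 camera calls.

## Working session

There is one attempt and no reset: what is moved stays moved. The work goes in short steps, Python scripts to look and compute and a tool call to move; the robot and the scene stay as the last step left them, time stands still between calls to the robot, and variables do not carry over. Pictures are saved under pics/ and viewed, about 8 in all and at most 12, crops included, and the job is handed in when it is done.

Besides the shell and the picture viewer there is one more tool, called after "Emit:" in YAML: its name, and indented under it one key for each argument. drive_tool: Moves the arm, as the interface text tells. Its arguments: {"type":"object","properties":{"targets":{"type":"array"}},"required":["targets"]}

```bash
ls; mkdir -p pics; python3 - <<'E'
from plant import ctrl
import cv2,numpy as np
s=ctrl.read_state();print(s)
for n in("scene","top"):
    im=ctrl.get_image(n);cv2.imwrite(f"pics/{n}0.png",im[...,::-1])
    print(n,ctrl.camera_model(n))
a=np.hstack([cv2.imread("pics/scene0.png"),cv2.imread("pics/top0.png")])
E
```

```text
pics
{'time_s': 0.0, 'joint_pos': array([ 1.0745205 ,  0.59215635,  0.04825815,  1.6098182 , -0.03330444,
        0.94271117, -0.03368749]), 'qd': array([ 0.000708  , -0.00033192,  0.0019145 ,  0.00015986,  0.00043505,
        0.00044824, -0.00080506]), 'joint_efforts': array([-5.75821059e-05, -5.48694134e+01,  1.54670097e+00, -1.98123425e+01,
        9.42056766e-03,  8.72100180e-03,  1.36575653e-05]), 'ee_pos': array([ 0.28388719, -0.6662061 ,  0.23011457]), 'tcp_rot': array([ 9.79776736e-01,  2.00090571e-01, -2.79453910e-04, -1.10996154e-03]), 'contact_force': array([ 0.29621539,  0.27766457, -0.59049092]), 'moment': array([-0.00336436, -0.0169927 ,  0.06572745]), 'finger_gap': 0.9992187875633168}
scene {'intrinsics': array([[436.50822306,   0.        , 278.12006794],
       [  0.        , 436.50822306, 210.16686414],
       [  0.        ,   0.        ,   1.        ]]), 'dist': array([-0.00887561,  0.        ,  0.        ,  0.        ,  0.        ]), 'R': array([[ 0.84234402,  0.538917  , -0.00500163],
       [ 0.31135742, -0.49419446, -0.81168244],
       [-0.43990125,  0.68215856, -0.58407756]]), 't': array([-0.49640602, -0.11651894,  1.45927743])}
top {'intrinsics': array([[492.73724419,   0.        , 277.72317933],
       [  0.        , 492.73724419, 205.51064039],
       [  0.        ,   0.        ,   1.        ]]), 'dist': array([-0.08570909,  0.        ,  0.        ,  0.        ,  0.        ]), 'R': array([[-0.00699912, -0.99988671, -0.01332583],
       [-0.99438679,  0.00836632, -0.10547475],
       [ 0.10557429,  0.0125128 , -0.99433269]]), 't': array([0.00997011, 0.60971978, 1.27988357])}
```

View pics/scene0.png

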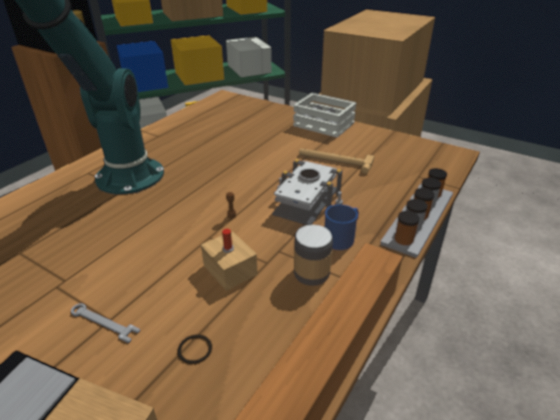

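View pics/top0.png

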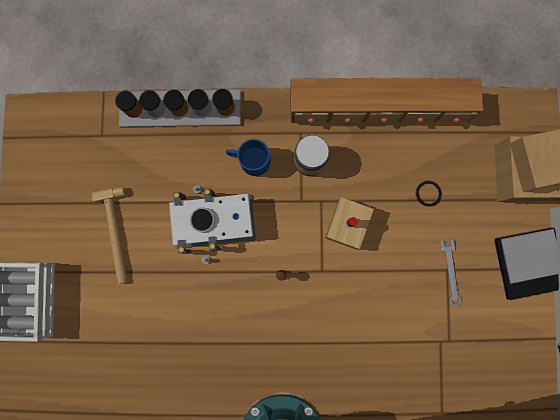

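The scene view shows the pin's red handle at about (227,238) and the stand at about (308,187). The top view shows the handle at (352,222), the pin hole at (236,216), the bolts at (197,188) and (207,260), and the stamp at (283,275).

```bash
cat > h.py <<'E'
import cv2,numpy as np
from plant import ctrl
from scipy.spatial.transform import Rotation as Ro
def ray(m,uv):
    p=cv2.undistortPoints(np.array([[uv]],float),m["intrinsics"],m["dist"])[0,0]
    R=np.array(m["R"]);d=R.T@np.r_[p,1];return -R.T@m["t"],d/np.linalg.norm(d)
def onz(m,uv,z):
    o,d=ray(m,uv);return o+d*(z-o[2])/d[2]
def tri(rs):
    A=sum(np.eye(3)-np.outer(d,d) for o,d in rs);b=sum((np.eye(3)-np.outer(d,d))@o for o,d in rs)
    return np.linalg.solve(A,b)
def proj(m,X):
    return cv2.projectPoints(np.array([X],float),cv2.Rodrigues(np.array(m["R"]))[0],np.array(m["t"]),m["intrinsics"],m["dist"])[0][0,0]
def red(im):
    h=cv2.cvtColor(im,cv2.COLOR_BGR2HSV);k=((h[...,0]<6)|(h[...,0]>174))&(h[...,1]>170)&(h[...,2]>60)
    n,l,st,c=cv2.connectedComponentsWithStats(k.astype(np.uint8));i=1+np.argmax(st[1:,4]);return st[i],c[i]
def tool(target):  # world shift -> tool mm from current pose
    s=ctrl.read_state();return 1000*Ro.from_quat(s["tcp_rot"]).inv().apply(np.array(target)-s["ee_pos"])
E
python3 - <<'E'
from h import *
S=cv2.imread("pics/scene0.png");T=cv2.imread("pics/top0.png")
ms,mt=ctrl.camera_model("scene"),ctrl.camera_model("top")
s,cs=red(S);t,ct=red(T);print(s,cs,t,ct)
print("pin mid",tri([ray(ms,cs),ray(mt,ct)]),onz(mt,ct,.115))
print("hole",onz(mt,(235.7,216.3),.077))
for uv in[(170,202),(253,195),(256,240),(174,247)]:print(onz(mt,uv,.077))
for n,uv,z in[("boltA",(197,188),.03),("boltB",(207,261),.03),("stamp",(281,275),.08),("mug",(254,157),.09),("tin",(312,152),.12)]:print(n,onz(mt,uv,z))
# block top corners
for uv in[(341,197),(378,207),(362,249),(327,240)]:print(onz(mt,uv,.068))
st=ctrl.read_state();print(Ro.from_quat(st["tcp_rot"]).as_matrix().round(3))
a=cv2.resize(S[130:280,190:390],None,fx=4,fy=4,interpolation=cv2.INTER_CUBIC)
cv2.imwrite("pics/c1.png",a)
E
```

```text
[223 229   8  19  92] [226.48913043 237.54347826] [347 217  11   9  73] [351.94520548 221.34246575]
pin mid [ 0.56107059 -0.18146288  0.1026254 ] [ 0.55987063 -0.18000929  0.115     ]
hole [0.57805326 0.11293344 0.077     ]
[0.61653418 0.28389453 0.077     ]
[0.63284048 0.06831066 0.077     ]
[0.51685719 0.06085567 0.077     ]
[0.50015189 0.27179288 0.077     ]
boltA [0.6592244  0.22215566 0.03      ]
boltB [0.46379636 0.19368117 0.03      ]
stamp [ 0.4277169  -0.00238672  0.08      ]
mug [0.72985666 0.06479402 0.09      ]
tin [ 0.73503734 -0.08296581  0.12      ]
[ 0.62681039 -0.15949834  0.068     ]
[ 0.59992139 -0.25504181  0.068     ]
[ 0.49184128 -0.2108682   0.068     ]
[ 0.5157562  -0.12125002  0.068     ]
[[ 0.92   0.392 -0.001]
 [ 0.392 -0.92   0.002]
 [-0.    -0.002 -1.   ]]
```

```bash
python3 - <<'E'
from h import *
print(tool([.561,-.181,.21])); m=ctrl.camera_model("wrist")
s=ctrl.read_state();c=-m["R"].T@m["t"];print("cam in tool",Ro.from_quat(s["tcp_rot"]).inv().apply(c-s["ee_pos"]),(m["R"]@Ro.from_quat(s["tcp_rot"]).as_matrix()).round(2),m["intrinsics"][0,0])
E
```

```text
[ 445.16375789 -337.70464026   20.89585839]
cam in tool [ 0.08422912  0.0006741  -0.1421581 ] [[-0.    1.   -0.  ]
 [-0.94 -0.   -0.33]
 [-0.33  0.    0.94]] 301.9102933140784
```

View pics/c1.png

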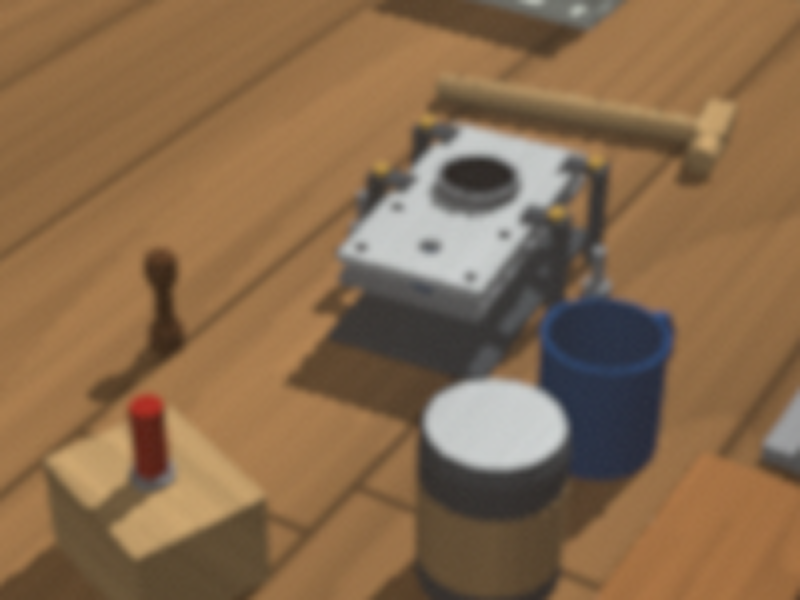

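The crop shows the red handle at (148,435), the pin hole at (430,245) on the near half of the flange, and clips around the spigot. I'll move above the pin, turning the tool on the way.

Emit:
drive_tool:
  targets:
    - [55,-42,3,0,0,-9,85]
    - [110,-84,6,0,0,-18,85]
    - [165,-126,9,0,0,-27,85]
    - [220,-168,12,0,0,-36,85]
    - [275,-210,14,0,0,-45,85]
    - [330,-252,16,0,0,-54,85]
    - [390,-295,18,0,0,-63,85]
    - [445,-338,20,0,0,-71,85]
    - [445,-338,20,0,0,-71,85]
    - [445,-338,20,0,0,-71,85]
    - [445,-338,20,0,0,-71,85]

```text
time_s: 1.48
ee_pos: [0.5601, -0.1812, 0.2104]
tcp_rot: [0.681, 0.732, -0.0, -0.001]
contact_force: [0.1, 0.1, 0.4]
finger_gap: 0.997
```

```bash
python3 - <<'E'
from h import *
m=ctrl.camera_model("wrist");im=ctrl.get_image("wrist");s=ctrl.read_state();print(s["ee_pos"],s["tcp_rot"],s["contact_force"],s["time_s"])
I=im[...,::-1].copy();cv2.imwrite("pics/w1.png",I);st,c=red(I);print(st,c)
ms=ctrl.camera_model("scene")
# handle top disc: rough
print(proj(m,[.561,-.1815,.124]),proj(m,[.561,-.1815,.074]))
np.savez("w1.npz",**{k:np.array(v) for k,v in m.items()})
E
```

```text
[ 0.55967278 -0.18238792  0.21044251] [ 6.82165433e-01  7.31196631e-01 -5.26617091e-04 -1.23718886e-03] [-0.07161215  0.32271471 -0.57429755] 1.525
[270 194  23  36 660] [281.27727273 211.79242424]
[281.74381035 219.20989735] [281.63083893 201.30929342]
```

View pics/w1.png

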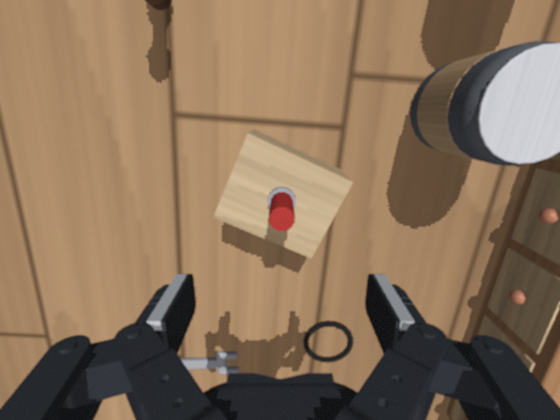

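The wrist picture shows the handle top at (281,219) and the collar at (281,196), within a pixel or two of where my estimate projects. I'll descend and grip now.

Emit:
drive_tool:
  targets:
    - [1,1,40,0,0,0,85]
    - [1,1,80,0,0,0,85]
    - [1,1,110,0,0,0,70]
    - [1,1,120,0,0,0,50]
    - [1,1,120,0,0,0,30]
    - [1,1,120,0,0,0,0]
    - [1,1,120,0,0,0,0]
    - [1,1,120,0,0,0,0]
    - [1,1,120,0,0,0,0]
    - [1,1,120,0,0,0,0]

```text
time_s: 2.78
ee_pos: [0.561, -0.1817, 0.0915]
tcp_rot: [0.682, 0.731, -0.0, -0.0]
contact_force: [-0.8, -1.0, 6.6]
finger_gap: 0.244
```

Emit:
drive_tool:
  targets:
    - [0,0,0,0,0,0,0]
    - [0,0,-10,0,0,0,0]
    - [0,0,-30,0,0,0,0]
    - [0,0,-60,0,0,0,0]
    - [0,0,-95,0,0,0,0]
    - [0,0,-125,0,0,0,0]
    - [0,0,-125,0,0,0,0]

```text
time_s: 3.65
ee_pos: [0.5628, -0.1817, 0.2191]
tcp_rot: [0.682, 0.731, 0.001, 0.002]
contact_force: [0.2, 0.5, -2.0]
finger_gap: 0.239
```

```bash
python3 - <<'E'
from h import *
s=ctrl.read_state();print(s["contact_force"],s["finger_gap"],s["ee_pos"])
# want camera nearly above hole: tool x offset ~ .084 -> TCP 60 mm behind (-y) of hole
print(tool([.578,.053,.215]))
E
```

```text
[ 0.22752108  0.54977228 -2.00697637] 0.2387302535676779 [ 0.56280243 -0.18172637  0.21911287]
[233.11681524  31.39938669   3.87010154]
```

Emit:
drive_tool:
  targets:
    - [50,7,0,0,0,0,0]
    - [100,14,0,0,0,0,0]
    - [150,21,0,0,0,0,0]
    - [195,27,12,0,0,0,0]
    - [220,31,30,0,0,0,0]
    - [230,32,42,0,0,0,0]
    - [230,32,42,0,0,0,0]
    - [230,32,42,0,0,0,0]
    - [230,32,42,0,0,0,0]

```text
time_s: 4.78
ee_pos: [0.5795, 0.0482, 0.1774]
tcp_rot: [0.683, 0.73, 0.001, 0.003]
contact_force: [0.8, -0.6, -2.3]
finger_gap: 0.241
```

```bash
python3 - <<'E'
from h import *
s=ctrl.read_state();print(s["contact_force"],s["ee_pos"],s["tcp_rot"])
m=ctrl.camera_model("wrist");ims=[ctrl.get_image("wrist").astype(float) for _ in range(6)]
I=np.mean(ims,0)[...,::-1].astype(np.uint8);cv2.imwrite("pics/w2.png",I)
np.savez("w2.npz",**{k:np.array(v) for k,v in m.items()})
p=proj(m,[.578,.113,.077]);print(p)
u,v=np.round(p).astype(int);x0=u-30;y0=v-30;print("crop origin",x0,y0)
c=cv2.resize(I[y0:y0+60,x0:x0+60],(560,560),interpolation=cv2.INTER_CUBIC)
J=cv2.resize(I,(240,180));cv2.imwrite("pics/w2c.png",np.hstack([c,np.vstack([J,np.zeros((380,240,3),np.uint8)])]))
E
```

```text
[ 0.83537047 -0.60120546 -2.28236069] [0.57945133 0.04816587 0.17738385] [0.68314301 0.73027913 0.00107638 0.00261697]
[283.47841626 134.04753933]
crop origin 253 104
```

View pics/w2c.png

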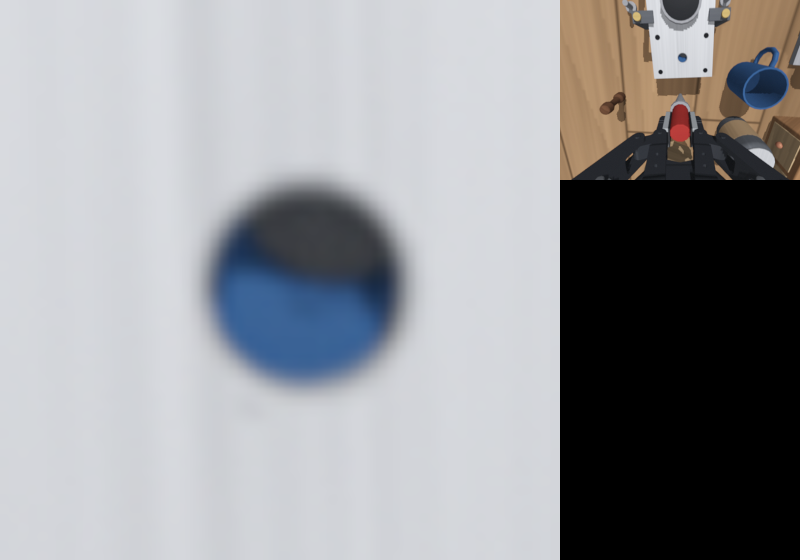

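The dark lens (plate hole) shows at the top of the pin hole, with the blue plate below it. The upper hole's centre is at crop (306,283). The plate hole's edge passes through about (250,232), (335,283) and (385,270), so its centre is near (335,191).

```bash
python3 - <<'E'
from h import *
m=dict(np.load("w2.npz"));f=560/60
P=lambda x,y:(253+(x+.5)/f-.5,104+(y+.5)/f-.5)
U=onz(m,P(306,283),.077);L=onz(m,P(335,191),.068);print("U",U,"L",L,"d",1e3*(L-U))
d=(L-U)[:2];d/=np.linalg.norm(d);print(np.degrees(np.arctan2(d[1],d[0])))
r=[np.hypot(*(onz(m,P(x,y),.068)-L)[:2])*1e3 for x,y in[(250,232),(335,283),(385,270)]];print(r)
mid=U[:2]+.00415*d;print("L8.3",U[:2]+.0083*d,"mid",mid)
# pin tip/handle in the image vs expected from TCP
s=ctrl.read_state();R=Ro.from_quat(s["tcp_rot"]).as_matrix()
print("proj handle top/tip expected",proj(m,s["ee_pos"]-R[:,2]*.0325),proj(m,s["ee_pos"]+R[:,2]*.0795),"axis",R[:,2].round(4))
I=cv2.imread("pics/w2.png");cv2.imwrite("pics/w2d.png",cv2.resize(I[200:350,200:360],None,fx=3.5,fy=3.5,interpolation=cv2.INTER_CUBIC))
# aligned tool target with tip 0.082 over mid
print(tool([*mid,.179]),tool([*U[:2],.179]))
E
```

```text
U [0.57943564 0.11322534 0.077     ] L [0.58159872 0.12028765 0.068     ] d [ 2.16307971  7.06230731 -9.        ]
72.97095250961917
[np.float64(8.018372728753846), np.float64(7.62048169828328), np.float64(7.867083057059916)]
L8.3 [0.58186635 0.12116144] mid [0.580651   0.11719339]
proj handle top/tip expected [280.00861758 309.99345608] [280.07804077 219.76111951] axis [ 0.0048 -0.0014 -1.    ]
[67.33669396  6.19316301 -1.94420082] [63.46156736  4.70793788 -1.9446637 ]
```

View pics/w2d.png

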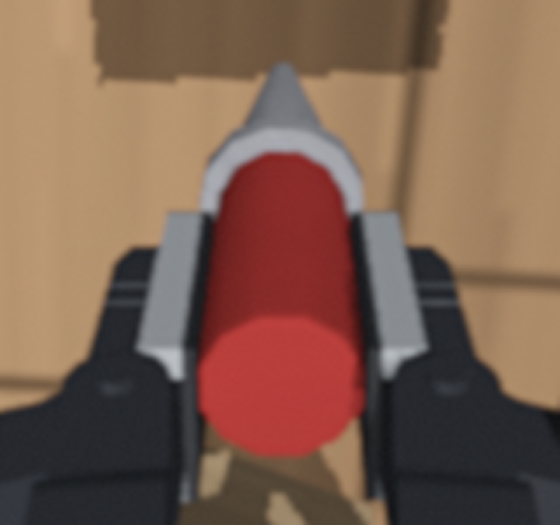

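The grip looks good and square: the handle top is at (280.4,310) and the tip at (281,219), both within about 1 px of prediction. Next I'll check whether the pose was still settling between readings.

```bash
python3 - <<'E'
from h import *
for i in range(6):
    s=ctrl.read_state();m=ctrl.camera_model("wrist");im=ctrl.get_image("wrist")[...,::-1].copy()
    R=Ro.from_quat(s["tcp_rot"]).as_matrix();c=-m["R"].T@m["t"]
    roi=cv2.cvtColor(im,cv2.COLOR_BGR2GRAY)[110:158,262:310];k=(roi<140).astype(np.uint8)
    n,l,st,ce=cv2.connectedComponentsWithStats(k);j=1+np.argmax(st[1:,4]);uv=ce[j]+[262,110]
    print((s["ee_pos"]*1e3).round(2),(c*1e3).round(2),uv.round(2),(onz(m,uv,.077)*1e3).round(2),(proj(m,s["ee_pos"]+R[:,2]*.0795)).round(2),(R[:,2]*1e3).round(1))
E
```

```text
[579.11  49.59 177.14] [572.55 133.46 319.17] [285.83 135.06] [579.34 113.89  77.  ] [280.44 221.69] [    4.8    -1.4 -1000. ]
[579.08  49.74 177.08] [572.5  133.58 319.1 ] [285.83 135.2 ] [579.28 113.92  77.  ] [280.47 221.65] [    4.7    -1.3 -1000. ]
[579.05  49.82 177.01] [572.47 133.66 319.04] [285.89 135.34] [579.27 113.91  77.  ] [280.47 221.67] [    4.5    -1.3 -1000. ]
[579.02  49.88 176.98] [572.45 133.72 318.99] [285.98 135.46] [579.31 113.89  77.  ] [280.46 221.67] [    4.5    -1.3 -1000. ]
[578.98  49.89 176.9 ] [572.44 133.76 318.95] [286.02 135.59] [579.32 113.84  77.  ] [280.42 221.68] [    4.3    -1.3 -1000. ]
[579.02  49.91 176.91] [572.43 133.78 318.93] [286.01 135.62] [579.3  113.84  77.  ] [280.49 221.71] [    4.4    -1.3 -1000. ]
```

Emit:
drive_tool:
  targets:
    - [30,2.4,0,0,0,0,0]
    - [60,4.8,4,0,0,0,0]
    - [67.6,5.4,10,0,0,0,0]
    - [67.6,5.4,10,0,0,0,0]
    - [67.6,5.4,10,0,0,0,0]
    - [67.6,5.4,10,0,0,0,0]
    - [67.6,5.4,10,0,0,0,0]
    - [67.6,5.4,10,0,0,0,0]

```text
time_s: 6.38
ee_pos: [0.5798, 0.1174, 0.1669]
tcp_rot: [0.682, 0.731, 0.001, 0.002]
contact_force: [0.0, -0.4, -2.0]
finger_gap: 0.243
```

```bash
python3 - <<'E'
from h import *
s=ctrl.read_state();print(tool([.5799,.1177,.162]))
m=ctrl.camera_model("wrist");im=ctrl.get_image("wrist")[...,::-1].copy();I=im
R=Ro.from_quat(s["tcp_rot"]).as_matrix()
t=proj(m,s["ee_pos"]+R[:,2]*.0795);print("tip",t,"U",proj(m,[.5793,.1139,.077]),s["ee_pos"],s["contact_force"],(R[:,2]*1e3).round(1))
u,v=np.round(t).astype(int);cv2.imwrite("pics/w3.png",cv2.resize(I[v-40:v+60,u-50:u+50],None,fx=5,fy=5,interpolation=cv2.INTER_CUBIC));print(u-50,v-40)
E
```

```text
[0.32825971 0.09011431 4.89678416]
tip [280.43770936 221.66060514] U [279.04098788 220.91291359] [0.57981077 0.11737307 0.16689689] [ 0.04895905 -0.35582976 -2.00675504] [    4.5    -1.4 -1000. ]
230 182
```

View pics/w3.png

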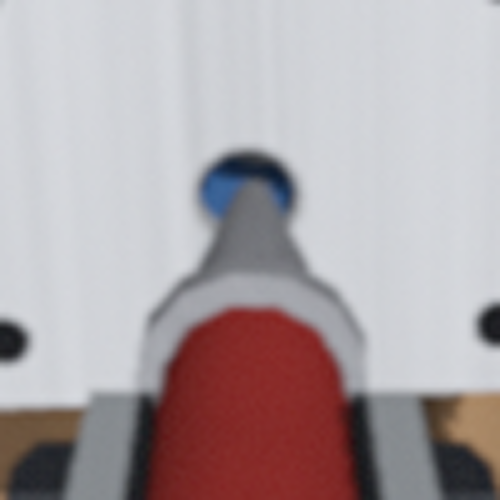

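The picture shows the tip at about crop (255,185), just short of the dark lens at (262,165) above it. That is consistent with the tip being 10 mm above the flange. I'll descend gently.

Emit:
drive_tool:
  targets:
    - [0.3,0,5,0,0,0,0]
    - [0.3,0,9,0,0,0,0]
    - [0.3,0,12,0,0,0,0]
    - [0.3,0,14,0,0,0,0]
    - [0.3,0,16,0,0,0,0]
    - [0.3,0,16,0,0,0,0]

```text
time_s: 7.18
ee_pos: [0.5798, 0.1177, 0.1507]
tcp_rot: [0.682, 0.731, 0.001, 0.002]
contact_force: [-0.5, -0.2, -2.1]
finger_gap: 0.242
```

Emit:
drive_tool:
  targets:
    - [0,0,1,0,0,0,0]
    - [0,0,2,0,0,0,0]
    - [0,0,3,0,0,0,0]
    - [0,0,4,0,0,0,0]
    - [0,0,4,0,0,0,0]

```text
time_s: 7.8
ee_pos: [0.5798, 0.1175, 0.1467]
tcp_rot: [0.682, 0.731, 0.001, 0.002]
contact_force: [-0.3, -0.9, -2.2]
finger_gap: 0.238
```

Emit:
drive_tool:
  targets:
    - [0,0,1,0,0,0,0]
    - [0,0,2,0,0,0,0]
    - [0,0,3,0,0,0,0]
    - [0,0,3,0,0,0,0]

```text
time_s: 8.3
ee_pos: [0.5797, 0.1172, 0.1435]
tcp_rot: [0.682, 0.731, 0.001, 0.002]
contact_force: [-0.0, -0.5, -0.8]
finger_gap: 0.239
```

Emit:
drive_tool:
  targets:
    - [0,0,1,0,0,0,0]
    - [0,0,2,0,0,0,0]
    - [0,0,3,0,0,0,0]
    - [0,0,3,0,0,0,0]

```text
time_s: 8.8
ee_pos: [0.5799, 0.1171, 0.1407]
tcp_rot: [0.682, 0.731, 0.001, 0.002]
contact_force: [-0.1, -2.2, 1.0]
finger_gap: 0.239
```

The tip is in the plate hole. I'll draw sideways toward the plate hole's centre with some descent.

Emit:
drive_tool:
  targets:
    - [0.7,0.25,0,0,0,0,0]
    - [1.4,0.5,0,0,0,0,0]
    - [2.1,0.75,0,0,0,0,0]
    - [2.8,1.0,0,0,0,0,0]
    - [3.5,1.3,0,0,0,0,0]
    - [3.5,1.3,0,0,0,0,0]

```text
time_s: 9.55
ee_pos: [0.5801, 0.1194, 0.1404]
tcp_rot: [0.683, 0.731, -0.001, 0.002]
contact_force: [-2.2, -4.4, 2.5]
finger_gap: 0.24
```

Emit:
drive_tool:
  targets:
    - [0.4,0.1,1,0,0,0,0]
    - [0.7,0.2,2,0,0,0,0]
    - [0.7,0.2,3,0,0,0,0]
    - [0.7,0.2,4,0,0,0,0]
    - [0.7,0.2,4,0,0,0,0]

```text
time_s: 10.18
ee_pos: [0.58, 0.1194, 0.1361]
tcp_rot: [0.683, 0.731, -0.002, 0.002]
contact_force: [-1.6, -5.3, 2.2]
finger_gap: 0.239
```

Emit:
drive_tool:
  targets:
    - [0.8,0.4,0.5,0,0,0,0]
    - [1.6,0.8,1,0,0,0,0]
    - [2.2,1.2,1.5,0,0,0,0]
    - [2.6,1.4,2,0,0,0,0]
    - [2.6,1.4,2,0,0,0,0]

```text
time_s: 10.8
ee_pos: [0.5802, 0.1213, 0.1336]
tcp_rot: [0.683, 0.731, -0.003, 0.002]
contact_force: [-2.1, -4.5, 1.5]
finger_gap: 0.237
```

Emit:
drive_tool:
  targets:
    - [0.8,0.6,1,0,0,0,0]
    - [1.2,1.2,2,0,0,0,0]
    - [1.4,1.4,3,0,0,0,0]
    - [1.4,1.4,4,0,0,0,0]
    - [1.4,1.4,4,0,0,0,0]

```text
time_s: 11.42
ee_pos: [0.5802, 0.1219, 0.1291]
tcp_rot: [0.683, 0.73, -0.005, 0.001]
contact_force: [-2.0, -4.5, 1.0]
finger_gap: 0.241
```

```bash
python3 - <<'E'
from h import *
s=ctrl.read_state();R=Ro.from_quat(s["tcp_rot"]).as_matrix();print(s["ee_pos"],s["contact_force"],s["moment"],R.round(4))
E
```

```text
[0.58015785 0.12194155 0.12907126] [-1.99548869 -4.50201705  1.00877434] [-1.34254661  0.58216927  0.00834044] [[-0.0673  0.9977 -0.0042]
 [ 0.9977  0.0672 -0.0085]
 [-0.0082 -0.0048 -1.    ]]
```

Emit:
drive_tool:
  targets:
    - [0.6,0.5,1,-0.1,0.2,0,0]
    - [1.0,1.0,2,-0.3,0.5,0,0]
    - [1.0,1.0,3,-0.4,0.7,0,0]
    - [1.0,1.0,4,-0.4,0.7,0,0]
    - [1.0,1.0,5,-0.4,0.7,0,0]
    - [1.0,1.0,5,-0.4,0.7,0,0]

```text
time_s: 12.18
ee_pos: [0.5797, 0.122, 0.1235]
tcp_rot: [0.683, 0.73, 0.001, -0.001]
contact_force: [-2.4, -5.2, 1.3]
finger_gap: 0.243
```

```bash
cat > st.py <<'E'
from h import *
s=ctrl.read_state();R=Ro.from_quat(s["tcp_rot"]).as_matrix();print((s["ee_pos"]*1e3).round(2),s["contact_force"].round(2),s["moment"].round(2),"z",(R[:,2]*1e3).round(1),"tip",((s["ee_pos"]+.0795*R[:,2])*1e3).round(1),s["finger_gap"],s["time_s"])
E
python3 st.py
```

```text
[579.73 122.   123.52] [-2.37 -5.16  1.31] [-1.39  0.57  0.02] z [   -1.1     2.4 -1000. ] tip [579.6 122.2  44. ] 0.24308923500757565 12.175
```

Emit:
drive_tool:
  targets:
    - [0,0,1,0,0,0,0]
    - [0.2,0.5,2,0,0,0,0]
    - [0.2,0.5,3,0,0,0,0]
    - [0.2,0.5,4,0,0,0,0]
    - [0.2,0.5,5,0,0,0,0]
    - [0.2,0.5,5,0,0,0,0]

```text
time_s: 12.92
ee_pos: [0.5805, 0.1219, 0.1186]
tcp_rot: [0.683, 0.73, 0.0, -0.001]
contact_force: [-1.2, -4.8, 2.9]
finger_gap: 0.237
```

```bash
python3 st.py
```

```text
[580.48 121.87 118.62] [-1.15 -4.77  2.94] [-1.29  0.26  0.01] z [-8.e-01  2.e+00 -1.e+03] tip [580.4 122.   39.1] 0.23722346527266344 12.925
```

Emit:
drive_tool:
  targets:
    - [0.2,0.3,1,0,0,0,0]
    - [0.3,0.5,2,0,0,0,0]
    - [0.3,0.5,3,0,0,0,0]
    - [0.3,0.5,4,0,0,0,0]
    - [0.3,0.5,5,0,0,0,0]
    - [0.3,0.5,5,0,0,0,0]

```text
time_s: 13.68
ee_pos: [0.5812, 0.1218, 0.1136]
tcp_rot: [0.683, 0.73, 0.0, -0.001]
contact_force: [-1.2, -4.7, 2.8]
finger_gap: 0.241
```

```bash
python3 st.py
```

```text
[581.2  121.82 113.6 ] [-1.24 -4.67  2.78] [-1.3   0.23  0.06] z [-6.0e-01  1.5e+00 -1.0e+03] tip [581.2 121.9  34.1] 0.24104784191643044 13.675
```

Emit:
drive_tool:
  targets:
    - [0.1,0.2,1,0,0,0,0]
    - [0.2,0.3,2,0,0,0,0]
    - [0.2,0.3,3,0,0,0,0]
    - [0.2,0.3,4,0,0,0,0]
    - [0.2,0.3,5,0,0,0,0]
    - [0.2,0.3,6,0,0,0,0]
    - [0.2,0.3,6,0,0,0,0]

```text
time_s: 14.55
ee_pos: [0.5813, 0.1217, 0.1074]
tcp_rot: [0.683, 0.73, 0.0, -0.001]
contact_force: [-1.1, -4.7, 2.2]
finger_gap: 0.239
```

```bash
python3 st.py
```

```text
[581.34 121.72 107.4 ] [-1.08 -4.71  2.16] [-1.27  0.33  0.  ] z [   -1.1     1.1 -1000. ] tip [581.3 121.8  27.9] 0.23897340193957062 14.55
```

Emit:
drive_tool:
  targets:
    - [0,0,1,0,0,0,0]
    - [0,0,2,0,0,0,0]
    - [0,0,3,0,0,0,0]
    - [0,0,4,0,0,0,0]
    - [0,0,5,0,0,0,0]
    - [0,0,5,0,0,0,0]

```text
time_s: 15.3
ee_pos: [0.5813, 0.1216, 0.1022]
tcp_rot: [0.683, 0.73, -0.0, -0.001]
contact_force: [-0.8, -5.9, 2.1]
finger_gap: 0.238
```

```bash
python3 st.py
```

```text
[581.33 121.63 102.21] [-0.8  -5.91  2.12] [-1.27  0.27 -0.03] z [   -1.2     1.  -1000. ] tip [581.2 121.7  22.7] 0.23794383311712028 15.3
```

Emit:
drive_tool:
  targets:
    - [0,0,0.5,0,0,0,0]
    - [0,0,1,0,0,0,0]
    - [0,0,1.5,0,0,0,0]
    - [0,0,1.5,0,0,0,0]

```text
time_s: 15.8
ee_pos: [0.5814, 0.1216, 0.1007]
tcp_rot: [0.684, 0.73, -0.0, -0.001]
contact_force: [-1.2, -4.6, 1.8]
finger_gap: 0.239
```

Emit:
drive_tool:
  targets:
    - [0,0,0.5,0,0,0,0]
    - [0,0,1,0,0,0,0]
    - [0,0,1.0,0,0,0,0]

```text
time_s: 16.18
ee_pos: [0.5814, 0.1215, 0.0998]
tcp_rot: [0.684, 0.73, -0.0, -0.001]
contact_force: [-2.2, -5.3, 3.7]
finger_gap: 0.243
```

```bash
python3 st.py
```

```text
[581.36 121.5   99.83] [-2.16 -5.3   3.73] [-1.16  0.41 -0.  ] z [-1.2e+00  8.0e-01 -1.0e+03] tip [581.3 121.6  20.3] 0.24310333673947152 16.175
```

Emit:
drive_tool:
  targets:
    - [0,0,0.5,0,0,0,0]
    - [0,0,1,0,0,0,0]
    - [0,0,1.0,0,0,0,0]

```text
time_s: 16.55
ee_pos: [0.5814, 0.1215, 0.0995]
tcp_rot: [0.684, 0.73, -0.0, -0.001]
contact_force: [-2.4, -4.4, 8.0]
finger_gap: 0.24
```

Emit:
drive_tool:
  targets:
    - [-0.4,-0.2,0.6,0,0,0,0]
    - [-0.8,-0.4,1.0,0,0,0,0]
    - [-0.8,-0.4,1.2,0,0,0,0]
    - [-0.8,-0.4,1.2,0,0,0,0]

```text
time_s: 17.05
ee_pos: [0.5814, 0.1214, 0.0994]
tcp_rot: [0.684, 0.73, 0.0, -0.0]
contact_force: [-2.4, -4.5, 9.2]
finger_gap: 0.233
```

```bash
python3 st.py
```

```text
[581.4  121.4   99.37] [-2.41 -4.55  9.17] [-1.01  0.64  0.02] z [-1.0e-01  1.2e+00 -1.0e+03] tip [581.4 121.5  19.9] 0.23344873199327854 17.05
```

Emit:
drive_tool:
  targets:
    - [0,0,0,0,0,0,30]
    - [0,0,0,0,0,0,45]
    - [0,0,0,0,0,0,60]
    - [0,0,0,0,0,0,60]
    - [0,0,-10,0,0,0,60]
    - [0,0,-40,0,0,0,60]
    - [-20,0,-80,0,0,0,60]
    - [-50,0,-100,0,0,0,60]
    - [-50,0,-100,0,0,0,60]
    - [-50,0,-100,0,0,0,60]

```text
time_s: 18.3
ee_pos: [0.5843, 0.072, 0.1993]
tcp_rot: [0.684, 0.73, 0.001, -0.001]
contact_force: [0.3, 0.5, -0.1]
finger_gap: 0.709
```

```bash
python3 st.py; python3 - <<'E'
from h import *
m=ctrl.camera_model("wrist");W=ctrl.get_image("wrist")[...,::-1].copy();S=ctrl.get_image("scene")[...,::-1].copy();T=ctrl.get_image("top")[...,::-1].copy()
ms,mt=ctrl.camera_model("scene"),ctrl.camera_model("top")
for z in(.133,.083,.077):print(z,proj(m,[.5814,.1215,z]),proj(ms,[.5814,.1215,z]),proj(mt,[.5814,.1215,z]))
a=cv2.resize(W[60:270,180:390],(400,400),interpolation=cv2.INTER_CUBIC);b=cv2.resize(S[140:240,250:350],(400,400),interpolation=cv2.INTER_CUBIC)
cv2.imwrite("pics/f1.png",np.hstack([a,b]));cv2.imwrite("pics/topf.png",T)
E
```

```text
[584.31  71.97 199.32] [ 0.31  0.51 -0.05] [ 0.07  0.04 -0.04] z [-2.0e-01  1.9e+00 -1.0e+03] tip [584.3  72.1 119.8] 0.7092276551040272 18.3
0.133 [280.96721144 161.25452306] [299.11670418 172.79492138] [229.99335987 213.06380452]
0.083 [280.85345473 151.60188368] [298.71043045 187.98489524] [232.13383095 214.82663059]
0.077 [280.84256922 150.67802412] [298.66293099 189.75977996] [232.37942441 215.02887745]
```

View pics/f1.png

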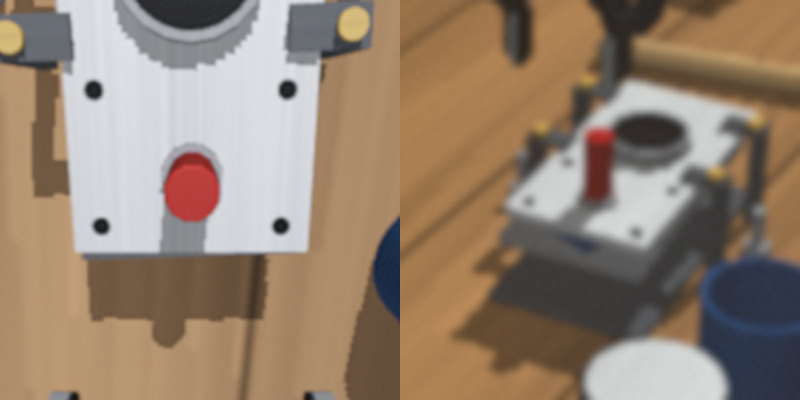

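The pin stands upright, with its collar against the flange. The handle top is at wrist (280.8,160) and scene (299.5,174). I'll measure the tilt and seating numerically, and compare the bystanders before and after.

```bash
python3 - <<'E'
from h import *
for i in range(2):
    m=ctrl.camera_model("wrist");W=ctrl.get_image("wrist")[...,::-1].copy()
h=cv2.cvtColor(W,cv2.COLOR_BGR2HSV);k=(((h[...,0]<8)|(h[...,0]>172))&(h[...,1]>140)&(h[...,2]>165)).astype(np.uint8)
n,l,st,c=cv2.connectedComponentsWithStats(k);i=1+np.argmax(st[1:,4]);print(st[i],c[i])
cn=max(cv2.findContours((l==i).astype(np.uint8),0,1)[0],key=len);print(cv2.fitEllipse(cn))
print("top at z=.133:",onz(m,cv2.fitEllipse(cn)[0],.133),"expect proj",proj(m,[.5814,.1215,.133]))
# flange hole at same height reference: collar contour, gray ring
g=W[125:190,255:310];cv2.imwrite("pics/f2.png",cv2.resize(g,None,fx=10,fy=10,interpolation=cv2.INTER_CUBIC))
for z in(.083,.077):
    q=np.array([proj(m,[.5814+.014*np.cos(a),.1215+.014*np.sin(a),z]) for a in np.linspace(0,6.28,9)]);print(z,((q-[255,125])*10).round())
d=cv2.absdiff(cv2.imread("pics/topf.png"),cv2.imread("pics/top0.png")).max(2)
n,l,st,c=cv2.connectedComponentsWithStats((cv2.GaussianBlur(d,(3,3),0)>30).astype(np.uint8));print([s.tolist() for s in st[1:] if s[4]>8])
E
```

```text
[267 147  28  30 650] [280.95384615 161.61846154]
((280.9532775878906, 161.6215057373047), (26.856367111206055, 28.97271728515625), 11.383655548095703)
top at z=.133: [0.58090017 0.12202315 0.133     ] expect proj [281.6262267  162.43097386]
0.083 [[430. 287.]
 [391. 164.]
 [277. 105.]
 [154. 147.]
 [ 99. 264.]
 [141. 384.]
 [253. 440.]
 [372. 400.]
 [430. 287.]]
0.077 [[426. 277.]
 [388. 157.]
 [276.  99.]
 [157. 140.]
 [103. 254.]
 [143. 372.]
 [253. 427.]
 [369. 388.]
 [426. 277.]]
[[196, 162, 189, 258, 16218], [181, 196, 24, 6, 93], [166, 198, 12, 47, 236], [313, 200, 60, 40, 1317], [187, 206, 21, 22, 134], [382, 209, 178, 211, 13154], [185, 239, 24, 5, 82], [329, 241, 23, 8, 90], [285, 410, 10, 4, 20], [256, 412, 9, 6, 30]]
```

View pics/f2.png

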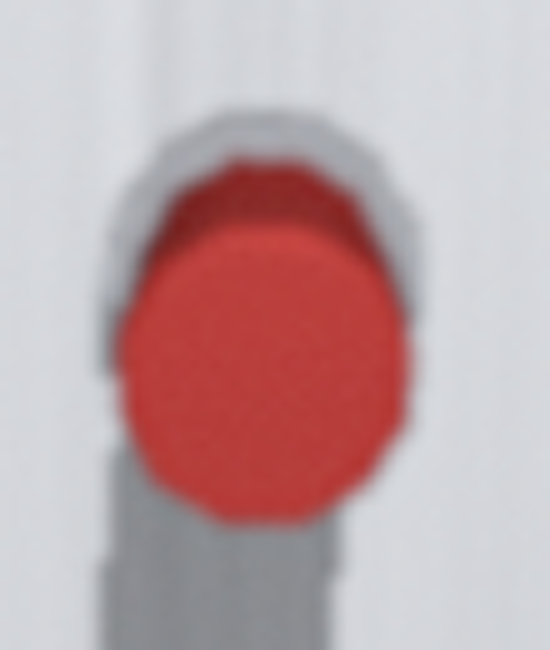

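Tilt is under 1°, and the collar is where it should be. One gentle check push on the handle top with the fingers shut will confirm it's fully home.

Emit:
drive_tool:
  targets:
    - [25,0,0,0,0,0,0]
    - [50,0,0,0,0,0,0]
    - [50,0,0,0,0,0,0]
    - [50,0,10,0,0,0,0]
    - [50,0,30,0,0,0,0]
    - [50,0,50,0,0,0,0]
    - [50,0,58,0,0,0,0]
    - [50,0,60,0,0,0,0]
    - [50,0,60,0,0,0,0]

```text
time_s: 19.68
ee_pos: [0.581, 0.1222, 0.139]
tcp_rot: [0.683, 0.73, 0.0, -0.001]
contact_force: [0.1, 0.4, 0.5]
finger_gap: 0.004
```

Emit:
drive_tool:
  targets:
    - [0,0,1,0,0,0,0]
    - [0,0,2,0,0,0,0]
    - [0,0,3,0,0,0,0]
    - [0,0,4,0,0,0,0]
    - [0,0,5,0,0,0,0]
    - [0,0,5,0,0,0,0]

```text
time_s: 20.42
ee_pos: [0.581, 0.1222, 0.1338]
tcp_rot: [0.683, 0.73, 0.0, -0.001]
contact_force: [0.5, -0.4, -0.1]
finger_gap: -0.002
```

Emit:
drive_tool:
  targets:
    - [0,0,0.7,0,0,0,0]
    - [0,0,1.4,0,0,0,0]
    - [0,0,2,0,0,0,0]
    - [0,0,2,0,0,0,0]

```text
time_s: 20.92
ee_pos: [0.5811, 0.1222, 0.1322]
tcp_rot: [0.683, 0.73, 0.0, -0.001]
contact_force: [-0.8, -0.5, 4.3]
finger_gap: -0.005
```

Emit:
drive_tool:
  targets:
    - [0,0,0.7,0,0,0,0]
    - [0,0,1.4,0,0,0,0]
    - [0,0,1.8,0,0,0,0]
    - [0,0,1.8,0,0,0,0]

```text
time_s: 21.42
ee_pos: [0.5814, 0.1222, 0.1317]
tcp_rot: [0.683, 0.73, 0.0, -0.0]
contact_force: [-1.6, 0.1, 10.6]
finger_gap: -0.001
```

The contact is stiff at about 132 mm (133 expected), so the pin is home. I'll retreat and hand in.

Emit:
drive_tool:
  targets:
    - [0,0,-5,0,0,0,0]
    - [0,0,-30,0,0,0,0]
    - [0,0,-70,0,0,0,0]
    - [0,0,-110,0,0,0,0]
    - [0,0,-110,0,0,0,0]
    - [0,0,-110,0,0,0,0]

```text
time_s: 22.18
ee_pos: [0.5808, 0.1218, 0.241]
tcp_rot: [0.683, 0.73, -0.0, -0.001]
contact_force: [-0.6, -0.6, -0.4]
finger_gap: -0.002
```

```bash
python3 st.py; python3 - <<'E'
from h import *
m=ctrl.camera_model("wrist");W=ctrl.get_image("wrist")[...,::-1].copy();T=ctrl.get_image("top")[...,::-1].copy()
h=cv2.cvtColor(W,cv2.COLOR_BGR2HSV);k=(((h[...,0]<8)|(h[...,0]>172))&(h[...,1]>140)&(h[...,2]>165)).astype(np.uint8)
n,l,st,c=cv2.connectedComponentsWithStats(k);i=1+np.argmax(st[1:,4]);print(onz(m,c[i],.133))
S=ctrl.get_image("scene")[...,::-1].copy();S0=cv2.imread("pics/scene0.png")
cv2.imwrite("pics/g.png",np.hstack([cv2.resize(S,(400,300)),cv2.resize(T,(400,300))]))
E
```

```text
[580.79 121.77 241.03] [-0.59 -0.58 -0.44] [0.   0.03 0.  ] z [-1.1e+00  5.0e-01 -1.0e+03] tip [580.7 121.8 161.5] -0.0015580584556993862 22.175
[0.58072496 0.12246992 0.133     ]
```

View pics/g.png

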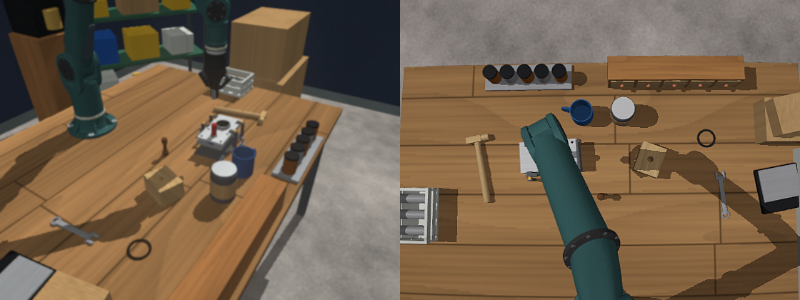

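The pin is upright in the flange, at scene (214,127), the block is empty, and every bystander in view stands where it was.

```bash
python3 -c "
from plant import ctrl
print(ctrl.sign_off())"
```

```text
the job is handed in; nothing more can be done
None
```

The drift pin is home in the flange: it drew the aluminium flange's hole into line with the plate's hole and stands upright. I handed the job in at about 22 s of the 72 s allowed.

- **How it went:** I lifted the pin from its block and found the hidden plate hole from the dark crescent seen by the wrist camera, about 73° from world x. I lowered the tip through the overlap, then pushed sideways and down in small steps.
- **Forces:** the highest readings, taken at the end of each move, were about 6 N sideways and about 11 N vertically while pressing. The limit on the flanges was 35 N.
- **Seated and upright:** a light push on the handle top met stiff contact at 132–132.5 mm, against 133 mm expected. The picture showed the handle leaning less than 1°. When I let go, the gripper stood about 1 mm lower than my grip estimate predicted. I put that down to error in the grip height, since the push showed the pin was home.
- **Bystanders:** none had visibly moved in the last pictures. The arm hid part of the final top view, including the loose bolt on the robot's side, so I could not check that one there. No contact was felt apart from with the pin and flanges.

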